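Set the eyelets in the three dies in order

ROBOT

A 6-joint arm with a two-finger parallel gripper is mounted at the origin on the work surface. World frame = base frame: x ahead of the robot, y to its left, z up, the work surface at z = 0. Lengths are in mm, angles in rad, forces in N, time in s.
With the tool pointing down it reaches from about 400 to 925 mm from the base axis. Payload 3.4 kg.
Tool frame: the origin (TCP) lies midway between the tips of the shut fingers; the grasp point (between the pads) lies 19 mm behind it; z points along the fingers, y is the line along which they close (so a half turn about z gives the same grasp; the last joint's range is limited). The gripper opens to 85 mm and grips with 20 to 120 N. Pads are 22 mm wide; open, the fingers measure 114 mm over their backs; the gripper's body (76 mm by 85 mm) begins 54 mm behind the grasp point. The pads swing forward as they close: fully open they stand 13 mm farther back than shut.
Start: joints at [1.244, 0.307, 1.506, -0, 1.328, -0.073], TCP at [144.397, 556.579, 231.305] pointing down, gripper open.
Joint ranges: [-3.12, 3.12], [-1.05, 2.28], [0.14, 2.33], [-1.42, 4.57], [0.1, 2.73], [-2.68, 2.68]. Speed limits (rad/s): [2.57, 2.57, 3.14, 3.14, 3.14, 3.14].

INTERFACE

Orientations are given as a unit quaternion [w, x, y, z].
In Python, from rig import monitor, optics, sign_off gives the robot as it stands.
- The arm moves only by the tool step_arm, never from a script. Its argument "series" is text: rows parted by semicolons, each of 7 numbers parted by spaces: the opening, from 0 (shut) to 1 (fully open), then the shift along the tool's x, y, z in cm, then the turn, a rotation vector about the tool's x, y, z in rad. In form: claw tx ty tz wx wy wz; .... A call has 1 to 12 rows; each row shifts and turns the commanded pose from where the row before left it, along the tool's axes as they then stand; what a row does not reach is not made up. A row lasts 1/12 s, in which the tool goes at most 41.7 mm and 7.16 degrees, less where a joint would pass 70% of its speed; a pose out of reach is approached as far as the arm can. A call is refused whole if a number of a shift passes 4.17 or a number of a turn 0.125, either way. A call with a gripper value outside its range is refused whole. The fingers move at their own pace and stop on an object; "force" is the grip in N (left out, the last holds). Time passes only in rows, so rows that do not move let the fingers close. It gives the time, the measured TCP pose, the force, the opening and the grip force at its end, in the units of the state.
- monitor.sense(): the state, without advancing time (a new reading comes with each control period).
- optics.camera(name): name is "side" or "top"; returns a dict with "color" (420x560x3 uint8, red, green, blue), "range_z" (420x560 float32, mm along the optical axis (not along the pixel's ray), 0 where there is no reading), "fx", "fy", "cx", "cy" (pixels), "k1" (the pictures are not rectified: a ray, as slopes to the right and down, at radius r is drawn at 1 + k1 r^2 times it, then the intrinsics apply), "rvec" (rotation vector, rad) and "tvec" (3), from world to camera coordinates, as OpenCV has them. Camera axes: x right, y down, z forward; pixel columns grow to the right and rows downward; lengths in mm; the calibration is good to about 2 mm. A picture is of the moment at which its call begins.
- sign_off(): hands the job in; it is judged then, once.
The state is a dict: "time_s": time; "joint_positions": joint angles; "joint_vel": joint speeds; "tau": joint torques, N m; "position": TCP position; "tool_rot": TCP orientation; "wrist_force": force on the tool from outside, world axes, zero at the start; "ft_torque": the same for the moment, N m; "opening": finger opening in mm; "gripper_force": force on a finger pad.
Only numpy, scipy, OpenCV 4.12 (cv2) and the standard library are available. Lean on these libraries where they do the work, as an engineer would, in place of code of your own. Each camera call takes 0.05 s, during which the arm holds its last target. There are 200 camera calls.

TASK

Set the eyelets at the bench by pressing the coloured caps of the little cast-iron setting dies fully down, one after another, with a light fingertip: first the white cap, then the blue, then the red. Leave the green cap up, press gently and do not hammer, and do not pick up, tip or shove any die. Leave everything else on the bench where it is.

Things in the scene. Friction and masses are not known exactly. Their poses are not given: they have to be found in the camera images.
- white_die: loose grey cast-iron setting die with a white cap, 0.8 kg or so: foot 64 x 64 x 14 mm, upper block 54 x 54 mm up to 34 mm. Origin at the centre of the underside, z up; stands on the cork at height 0. Not to be shifted, tipped or lifted
- white_top (a point): centre of the flat top of the white round plastic cap (32 mm diameter, 14 mm thick, rubbery: gives about 0.8 mm per N pushed on it, at most 12 mm, and springs back), on a steel stem over the middle of its die. 74 mm above the cork when the cap is fully up, 62 mm when fully down, unpushed; moves with the cap
- white_cap (a joint): how far the white cap is pushed down, m: 0 fully up, 0.012 fully down at its stop. The stem slides straight down with a steady friction of about 2.5 N, no spring, and stays where it is left; a push of 5 to 8 N sets it; starts between 0 and 0.002
- blue_die: loose grey cast-iron setting die with a blue cap, 0.8 kg or so: foot 64 x 64 x 14 mm, upper block 54 x 54 mm up to 34 mm. Origin at the centre of the underside, z up; stands on the cork at height 0. Not to be shifted, tipped or lifted
- blue_top (a point): centre of the flat top of the blue round plastic cap (32 mm diameter, 14 mm thick, rubbery: gives about 0.8 mm per N pushed on it, at most 12 mm, and springs back), on a steel stem over the middle of its die. 74 mm above the cork when the cap is fully up, 62 mm when fully down, unpushed; moves with the cap
- blue_cap (a joint): how far the blue cap is pushed down, m: 0 fully up, 0.012 fully down at its stop. The stem slides straight down with a steady friction of about 2.5 N, no spring, and stays where it is left; a push of 5 to 8 N sets it; starts between 0 and 0.002
- red_die: loose grey cast-iron setting die with a red cap, 0.8 kg or so: foot 64 x 64 x 14 mm, upper block 54 x 54 mm up to 34 mm. Origin at the centre of the underside, z up; stands on the cork at height 0. Not to be shifted, tipped or lifted
- red_top (a point): centre of the flat top of the red round plastic cap (32 mm diameter, 14 mm thick, rubbery: gives about 0.8 mm per N pushed on it, at most 12 mm, and springs back), on a steel stem over the middle of its die. 74 mm above the cork when the cap is fully up, 62 mm when fully down, unpushed; moves with the cap
- red_cap (a joint): how far the red cap is pushed down, m: 0 fully up, 0.012 fully down at its stop. The stem slides straight down with a steady friction of about 2.5 N, no spring, and stays where it is left; a push of 5 to 8 N sets it; starts between 0 and 0.002
- green_die: loose grey cast-iron setting die with a green cap, 0.8 kg or so: foot 64 x 64 x 14 mm, upper block 54 x 54 mm up to 34 mm. Origin at the centre of the underside, z up; stands on the cork at height 0. Not to be shifted, tipped or lifted
- green_top (a point): centre of the flat top of the green round plastic cap (32 mm diameter, 14 mm thick, rubbery: gives about 0.8 mm per N pushed on it, at most 12 mm, and springs back), on a steel stem over the middle of its die. 74 mm above the cork when the cap is fully up, 62 mm when fully down, unpushed; moves with the cap
- green_cap (a joint): how far the green cap is pushed down, m: 0 fully up, 0.012 fully down at its stop. The stem slides straight down with a steady friction of about 2.5 N, no spring, and stays where it is left; a push of 5 to 8 N sets it; starts between 0 and 0.002
- anvil: bystander, loose: grey cast-iron anvil block, 80 x 120 x 63 mm, 3 kg. Origin about its middle, on the cork. Leave alone
- cup: bystander, loose: tin cup of silver eyelets, 76 mm across, 62 mm high. Origin about its middle, on the cork. Leave alone
- shoe_tree: bystander, loose: chunky yellow plastic shoe tree lying along its own x, 235 mm long, 80 mm wide, 80 mm high. Origin about its middle, on the cork. Leave alone
- awl: bystander, loose: walnut-handled awl lying along its own x, about 140 mm long, 25 mm thick. Origin about its middle, on the cork. Leave alone
- polish_tin: bystander, loose: round copper-coloured polish tin, 76 mm across, 24 mm high. Origin about its middle, on the cork. Leave alone
- hammer: bystander, loose: hammer lying along its own x, wooden handle. Origin about its middle, on the cork. Leave alone
Not all that is in view belongs to the job. What is shaped like the blue_die but yellow is not meant. What is shaped like the red_die but purple or turquoise is not meant.

How it is judged (in metres and radians):
On the way, in this order (a step that is already met when the one before it is completed fails the run):
1. the white cap is pressed down (at least 9 of its 12 mm) (value of joint white_cap above 0.009 m), for 0.2 s.
2. the blue cap is pressed down (at least 9 of its 12 mm) (value of joint blue_cap above 0.009 m), for 0.2 s.
3. the red cap is pressed down (at least 9 of its 12 mm) (value of joint red_cap above 0.009 m), for 0.2 s.
At the end, for the whole second after the job is handed in: the white, blue and red caps are each at least 9 mm down of 12, the green cap is less than 5 mm down, all four dies stand upright and at rest within 20 mm of where they began, and the bystanders lie within 25 mm of where they began (value of joint each of white_cap, blue_cap, red_cap above 0.009 m and value of joint green_cap below 0.005 m and distance of each of white_die, blue_die, red_die, green_die from where it was at the start of the episode below 0.02 m and angle between each of white_die, blue_die, red_die, green_die's own z axis and vertical below 0.1 rad and linear speed of each of white_die, blue_die, red_die, green_die below 0.02 m/s and distance of each of anvil, cup, shoe_tree, awl, polish_tin, hammer from where it was at the start of the episode below 0.025 m); the robot touches nothing.
It fails at once if a cap is pressed out of order (blue over 5 mm down before white is down, or red before blue) ((value of joint blue_cap above 0.005 m and value of joint white_cap below 0.009 m) or (value of joint red_cap above 0.005 m and value of joint blue_cap below 0.009 m)).
It fails at once if the green cap is pressed over 5 mm down (value of joint green_cap above 0.005 m).
It fails at once if a die or its cap is pressed harder than 30 N (contact force between any of the arm, the fingers and white_die above 30 N or contact force between any of the arm, the fingers and blue_die above 30 N or contact force between any of the arm, the fingers and red_die above 30 N or contact force between any of the arm, the fingers and green_die above 30 N).
It fails at once if a die is lifted more than 8 mm, tipped, or shoved more than 20 mm ((height (world z) of white_die above 0.008 m or angle between white_die's own z axis and vertical above 0.2 rad or distance of white_die from where it was at the start of the episode above 0.02 m) or (height (world z) of blue_die above 0.008 m or angle between blue_die's own z axis and vertical above 0.2 rad or distance of blue_die from where it was at the start of the episode above 0.02 m) or (height (world z) of red_die above 0.008 m or angle between red_die's own z axis and vertical above 0.2 rad or distance of red_die from where it was at the start of the episode above 0.02 m) or (height (world z) of green_die above 0.008 m or angle between green_die's own z axis and vertical above 0.2 rad or distance of green_die from where it was at the start of the episode above 0.02 m)).
It fails at once if another thing on the bench is moved more than 25 mm (distance of any of anvil, cup, shoe_tree, awl, polish_tin, hammer from where it was at the start of the episode above 0.025 m).
It also fails if it takes over 48 s, if anything falls off the work surface, if the arm or the gripper's body presses on something with over 40 N, if the wrist force passes 120 N, or if a joint passes its speed limit or range.

## Working session

There is one attempt and no reset: what is moved stays moved. The work goes in short steps, Python scripts to look and compute and a tool call to move; the robot and the scene stay as the last step left them, time stands still between calls to the robot, and variables do not carry over. Pictures are saved under pics/ and viewed, at most 10 in all, crops included, and the job is handed in when it is done.

Besides the shell and the picture viewer there is one more tool, called after ">>>" as name(argument=value, ...) on one line, values as JSON. step_arm: Moves the arm, as the interface text tells. Its arguments: {"type":"object","properties":{"series":{"type":"string"},"force":{"type":"number"}},"required":["series"]}

```bash
mkdir -p pics
cat > h.py <<'E'
import numpy as np, cv2, pickle
from rig import monitor, optics
def snap(n):
    c=optics.camera(n); pickle.dump(c,open(f'{n}.pkl','wb')); return c
def load(n): return pickle.load(open(f'{n}.pkl','rb'))
def ray(c,u,v):
    K=np.array([[c['fx'],0,c['cx']],[0,c['fy'],c['cy']],[0,0,1.]])
    p=cv2.undistortPoints(np.array([[[u,v]]],float),K,np.array([c['k1'],0,0,0.]))[0,0]
    R=cv2.Rodrigues(np.array(c['rvec'],float))[0]; t=np.array(c['tvec'],float).ravel()
    return -R.T@t, R.T@np.array([p[0],p[1],1]), R
def onplane(c,u,v,z):
    o,d,_=ray(c,u,v); return o+d*(z-o[2])/d[2]
def depth(c,u,v):
    o,d,_=ray(c,u,v); return o+d*c['range_z'][int(v),int(u)]
E
python3 - <<'E'
from h import *
for n in('top','side'):
    c=snap(n); cv2.imwrite(f'pics/{n}0.png',c['color'][:,:,::-1]); print(n,c['fx'],c['k1'],ray(c,280,210)[:2])
s=monitor.sense(); print({k:np.round(v,3) for k,v in s.items()})
E
```

```text
top 488.4518509195226 -0.13403058650119898 (array([ 386.82880802,  -18.93708931, 1187.57827973]), array([ 0.16008797,  0.01853727, -0.98695579]))
side 454.88684170419543 0.0076194201427929485 (array([ 131.39413634, -664.11857007,  708.88668351]), array([ 0.41543499,  0.65495529, -0.6312813 ]))
{'time_s': np.float64(0.1), 'joint_positions': array([ 1.244,  0.307,  1.508,  0.   ,  1.328, -0.074]), 'joint_vel': array([ 0.   , -0.001, -0.003,  0.002, -0.001, -0.   ]), 'tau': array([-0.0000e+00, -4.5853e+01, -2.5261e+01, -0.0000e+00,  6.0000e-03,
        0.0000e+00]), 'position': array([144.152, 555.972, 230.49 ]), 'tool_rot': array([-0.   ,  0.127,  0.992, -0.001]), 'wrist_force': array([-0.224, -0.199,  0.655]), 'ft_torque': array([-0.017, -0.03 ,  0.049]), 'gripper_force': np.float64(0.0), 'opening': np.float64(85.591)}
```

View pics/top0.png

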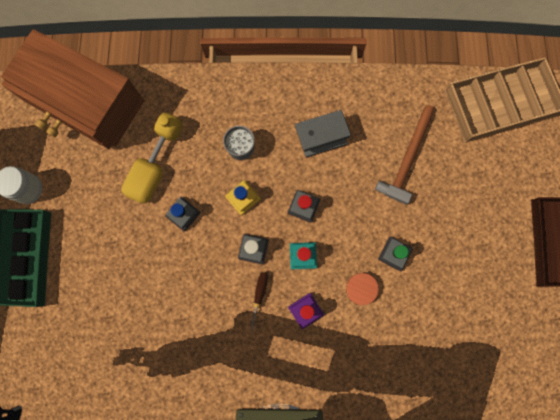

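View pics/side0.png

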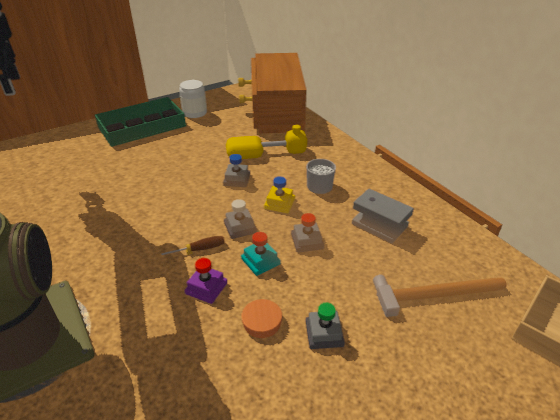

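In the top picture, the white cap is at (251,246) and the green at (401,252). There are two blue candidates: a grey body at (179,211) and a yellow one at (241,194). There are three red candidates: grey at (304,202), turquoise at (304,255) and purple at (307,312). The job describes grey cast-iron dies, so I take blue (179,211) and red (304,202). I'll confirm with a crop and measure.

Run:
```python
from h import *
T,S=load('top'),load('side')
cv2.imwrite('pics/crop.png',cv2.resize(T['color'][170:280,150:350,::-1],None,fx=4,fy=4,interpolation=cv2.INTER_CUBIC))
def cen(c,col,u,v,r=13):
    h=cv2.cvtColor(c['color'],cv2.COLOR_RGB2HSV).astype(int); H,Sa,V=h[...,0],h[...,1],h[...,2]
    m={'red':((H<6)|(H>174))&(Sa>150)&(V>90),'blue':(H>100)&(H<130)&(Sa>130)&(V>60),'green':(H>45)&(H<80)&(Sa>120)&(V>50),'white':(Sa<60)&(V>150)}[col]
    w=np.zeros(m.shape,bool); w[v-r:v+r,u-r:u+r]=1; m=(m&w).astype(np.uint8)
    n,l,st,ce=cv2.connectedComponentsWithStats(m); i=1+st[1:,4].argmax(); return ce[i],st[i]
P={'white':((251,246),(238,207)),'blue':((179,211),(236,160)),'red':((304,202),(308,220)),'green':((401,252),(326,312)),'bluey':((241,194),(279,183)),'redt':((304,255),(260,240)),'redp':((307,312),(203,266))}
for k,(a,b) in P.items():
    col=[x for x in('red','blue','green','white') if k.startswith(x)][0]
    ca,sa=cen(T,col,*a); cb,sb=cen(S,col,*b)
    d=depth(T,*ca.round()); o1,d1,_=ray(T,*ca); o2,d2,_=ray(S,*cb)
    q=np.linalg.lstsq(np.c_[d1,-d2],o2-o1,rcond=None)[0]; p1,p2=o1+q[0]*d1,o2+q[1]*d2
    print(k,ca.round(1),sa,cb.round(1),sb,'plane73',onplane(T,*ca,73).round(1),'depth',d.round(1),'tri',((p1+p2)/2).round(1),np.linalg.norm(p1-p2).round(1))
```

```text
white [250.5 246.5] [244 240  14  14 148] [237.4 203.6] [233 201  11   7  55] plane73 [482.5  68.7  73. ] depth [483.3  69.6  77. ] tri [482.5  69.1  69.9] 0.5
blue [176.9 209.7] [171 204  13  13 126] [235.2 158.2] [230 154  11  10  83] plane73 [566.6 242.9  73. ] depth [565.8 242.5  73.7] tri [568.3 244.2  66.4] 1.5Traceback (most recent call last):
  File "<stdin>", line 12, in <module>
  File "<stdin>", line 8, in cen
ValueError: attempt to get argmax of an empty sequence
```

View pics/crop.png

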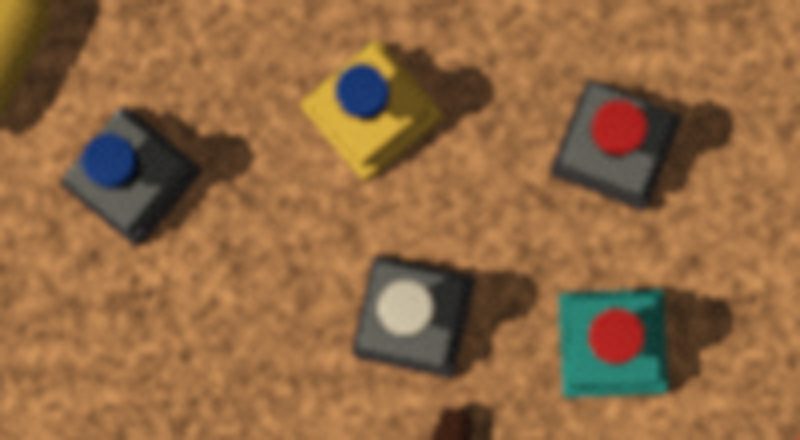

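The crop shows grey bodies under the blue cap (110,160), the white cap (405,307) and the red cap (618,128). The yellow and turquoise bodies belong to look-alikes. I'll measure red and green, and work out the shift to white.

```bash
cat >> h.py <<'E'
from scipy.spatial.transform import Rotation as R_
TG={'white':(482.5,69),'blue':(567.3,243.5)}
def shift(p,z=None):
    s=monitor.sense(); q=s['tool_rot']; R=R_.from_quat([q[1],q[2],q[3],q[0]])
    x=s['position']; t=np.array([p[0],p[1],x[2] if z is None else z])
    print('t',round(s['time_s'],2),'pos',x.round(1),'tool shift cm',(R.inv().apply(t-x)/10).round(2),'tilt',R.as_matrix()[:,2].round(3),'F',s['wrist_force'].round(2),'op',round(s['opening'],1))
E
python3 - <<'E'
from h import *
T,S=load('top'),load('side')
def cen(c,f,u,v,r):
    a=c['color'].astype(int); m=f(a[...,0],a[...,1],a[...,2]); w=np.zeros(m.shape,bool); w[v-r:v+r,u-r:u+r]=1
    n,l,st,ce=cv2.connectedComponentsWithStats((m&w).astype(np.uint8)); i=1+st[1:,4].argmax(); return ce[i],st[i]
rd=lambda r,g,b:(r>120)&(r>2.2*g)&(r>2.2*b); gr=lambda r,g,b:(g>60)&(g>2*r)&(g>1.5*b)
for k,f,a,b in(('red',rd,(304,202),(308,220)),('green',gr,(401,252),(326,312))):
    ca,sa=cen(T,f,*a,12); cb,sb=cen(S,f,*b,11)
    o1,d1,_=ray(T,*ca); o2,d2,_=ray(S,*cb)
    q=np.linalg.lstsq(np.c_[d1,-d2],o2-o1,rcond=None)[0]
    print(k,ca,sa,cb,sb,onplane(T,*ca,73).round(1),depth(T,*ca.round()).round(1),(o1+q[0]*d1).round(1))
shift(TG['white'])
E
```

```text
red [304.12408759 201.25547445] [298 195  13  13 137] [308.         217.69791667] [302 214  13   9  96] [588.5 -53.7  73. ] [589.1 -53.4  73.3] [589.4 -53.9  68.1]
green [400.59574468 251.69503546] [394 246  14  12 141] [326.15102041 311.29795918] [318 303  17  18 245] [ 472.8 -275.    73. ] [ 472.4 -276.9   69.1] [ 473.6 -277.3   63.3]
t 0.1 pos [144.2 556.  230.5] tool shift cm [-44.97 -38.65   0.06] tilt [-0.001 -0.002 -1.   ] F [-0.22 -0.2   0.65] op 85.6
```

>>> step_arm(series="0 -1 -1 0 0 0 0;0 -2.5 -2.15 0 0 0 0;0 -2.5 -2.15 0 0 0 0;0 -2.5 -2.15 0 0 0 0;0 -2.5 -2.15 0 0 0 0;0 -2.5 -2.15 0 0 0 0;0 -2.5 -2.15 0 0 0 0;0 -2.5 -2.15 0 0 0 0;0 -2.5 -2.15 0 0 0 0;0 -2.5 -2.15 0 0 0 0;0 -2.5 -2.15 0 0 0 0;0 -2.5 -2.15 0 0 0 0", force=20)

```text
time_s: 1.1
position: [358.4, 244.0, 231.2]
tool_rot: [-0.0, 0.127, 0.992, -0.0]
wrist_force: [0.7, 0.5, -0.3]
opening: -0.3
gripper_force: 0.0
```

>>> step_arm(series="0 -2.5 -2.15 0 0 0 0;0 -2.5 -2.15 0 0 0 0;0 -2.5 -2.15 0 0 0 0;0 -2.5 -2.15 0 0 0 0;0 -2.5 -2.15 0 0 0 0;0 -2.5 -2.15 0 0 0 0;0 -1.5 -1.2 0 0 0 0;0 0 0 0 0 0 0;0 0 0 0 0 0 0")

```text
time_s: 1.85
position: [482.3, 67.3, 230.9]
tool_rot: [-0.001, 0.128, 0.992, -0.0]
wrist_force: [0.0, -0.5, 0.5]
opening: 0.2
gripper_force: 0.0
```

```bash
python3 -c "
from h import *
shift(TG['white'],90)"
```

```text
t 1.85 pos [482.3  67.3 230.9] tool shift cm [ 0.    0.18 14.09] tilt [-0.001  0.    -1.   ] F [ 0.04 -0.54  0.54] op 0.2
```

>>> step_arm(series="0 0 0.18 1 0 0 0;0 0 0 2.5 0 0 0;0 0 0 2.5 0 0 0;0 0 0 2.5 0 0 0;0 0 0 2.5 0 0 0;0 0 0 2 0 0 0;0 0 0 1 0 0 0;0 0 0 0.5 0 0 0;0 0 0 0 0 0 0;0 0 0 0 0 0 0")

```text
time_s: 2.68
position: [482.6, 71.0, 86.3]
tool_rot: [-0.0, 0.126, 0.992, 0.0]
wrist_force: [-0.2, -0.6, 0.1]
opening: 0.3
gripper_force: 0.0
```

>>> step_arm(series="0 0 0 0.2 0 0 0;0 0 0 0.2 0 0 0;0 0 0 0.2 0 0 0;0 0 0 0.2 0 0 0;0 0 0 0.2 0 0 0;0 0 0 0.2 0 0 0;0 0 0 0.2 0 0 0;0 0 0 0 0 0 0")

```text
time_s: 3.35
position: [483.2, 70.2, 72.1]
tool_rot: [0.0, 0.127, 0.992, -0.0]
wrist_force: [0.4, -0.2, 2.3]
opening: 0.1
gripper_force: 0.9
```

>>> step_arm(series="0 0 0 0.2 0 0 0;0 0 0 0.2 0 0 0;0 0 0 0.2 0 0 0;0 0 0 0.2 0 0 0;0 0 0 0.2 0 0 0;0 0 0 0.2 0 0 0;0 0 0 0 0 0 0;0 0 0 0 0 0 0")

```text
time_s: 4.02
position: [483.2, 70.2, 60.2]
tool_rot: [-0.0, 0.127, 0.992, -0.0]
wrist_force: [0.6, -0.0, 2.6]
opening: -0.1
gripper_force: 1.1
```

>>> step_arm(series="0 0 0 0.15 0 0 0;0 0 0 0.15 0 0 0;0 0 0 0.1 0 0 0;0 0 0 0 0 0 0;0 0 0 0 0 0 0;0 0 0 0 0 0 0")

```text
time_s: 4.52
position: [483.3, 70.2, 56.6]
tool_rot: [0.0, 0.127, 0.992, 0.0]
wrist_force: [-0.5, -0.5, 7.0]
opening: -0.3
gripper_force: 3.3
```

White is seated: 7 N at z 56.6. I'll lift and go over to blue.

>>> step_arm(series="0 0 0 -0.4 0 0 0;0 0 0 -1 0 0 0;0 0 0 -2.5 0 0 0;0 0 0 -2.5 0 0 0;0 -0.5 2.5 0 0 0 0;0 -0.5 2.7 0 0 0 0;0 -0.5 2.7 0 0 0 0;0 -0.5 2.7 0 0 0 0;0 -0.5 2.7 0 0 0 0;0 -0.5 2.7 0 0 0 0;0 -0.5 2.7 0 0 0 0;0 0 0 0 0 0 0")

```text
time_s: 5.52
position: [566.7, 247.3, 120.1]
tool_rot: [0.001, 0.125, 0.992, 0.002]
wrist_force: [0.9, 1.0, 0.3]
opening: 0.1
gripper_force: 0.0
```

Run:
```python
from h import *
shift(TG['blue'],84)
for n in('top','side'): cv2.imwrite(f'pics/{n}1.png',snap(n)['color'][:,:,::-1])
```

```text
t 5.52 pos [566.7 247.3 120.1] tool shift cm [-0.15 -0.37  3.61] tilt [ 0.003  0.003 -1.   ] F [0.85 0.96 0.26] op 0.1
```

View pics/side1.png

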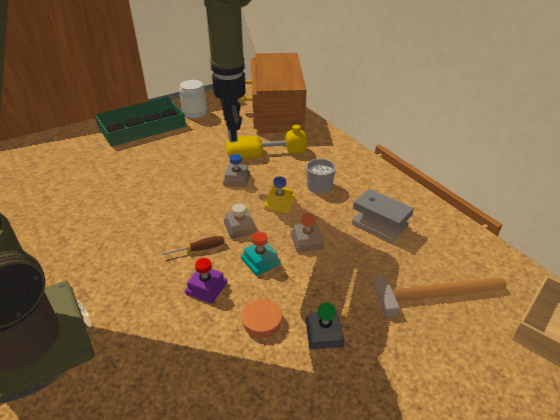

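The side view shows white lowered at (238,210) with nothing shifted, and the fingertip above the grey blue die at (236,160). Next I'll press blue.

>>> step_arm(series="0 0 -0.1 1 0 0 0;0 0 0 1 0 0 0;0 0 0 1 0 0 0;0 0 0 0.5 0 0 0;0 0 0 0 0 0 0;0 0 0 0 0 0 0")

```text
time_s: 6.12
position: [563.2, 240.8, 84.5]
tool_rot: [-0.001, 0.127, 0.992, -0.0]
wrist_force: [-0.1, 0.1, 0.5]
opening: 0.1
gripper_force: 0.0
```

>>> step_arm(series="0 0 0 0.2 0 0 0;0 0 0 0.2 0 0 0;0 0 0 0.2 0 0 0;0 0 0 0.2 0 0 0;0 0 0 0.2 0 0 0;0 0 0 0.2 0 0 0;0 0 0 0.2 0 0 0;0 0 0 0 0 0 0")

```text
time_s: 6.78
position: [563.8, 241.6, 71.1]
tool_rot: [0.0, 0.127, 0.992, 0.0]
wrist_force: [0.1, 0.5, 2.0]
opening: 0.0
gripper_force: 0.9
```

>>> step_arm(series="0 0 0 0.2 0 0 0;0 0 0 0.2 0 0 0;0 0 0 0.2 0 0 0;0 0 0 0.2 0 0 0;0 0 0 0.2 0 0 0;0 0 0 0.2 0 0 0;0 0 0 0.1 0 0 0;0 0 0 0.1 0 0 0;0 0 0 0.05 0 0 0;0 0 0 0 0 0 0;0 0 0 0 0 0 0;0 0 0 0 0 0 0")

```text
time_s: 7.78
position: [563.8, 241.5, 57.3]
tool_rot: [0.0, 0.127, 0.992, 0.0]
wrist_force: [-1.5, -0.8, 5.9]
opening: 0.1
gripper_force: 2.9
```

Blue is seated: 5.9 N at z 57.3. On to red.

>>> step_arm(series="0 0 0 -0.4 0 0 0;0 0 0 -1 0 0 0;0 0 0 -2.5 0 0 0;0 0 0 -2.5 0 0 0;0 0 0 0 0 0 0")

```text
time_s: 8.2
position: [566.9, 242.6, 125.9]
tool_rot: [0.004, 0.127, 0.992, 0.002]
wrist_force: [0.8, 0.6, 0.1]
opening: 0.2
gripper_force: 0.0
```

>>> step_arm(series="0 -0.8 -2.2 0 0 0 0;0 -0.9 -2.6 0 0 0 0;0 -0.9 -2.6 0 0 0 0;0 -0.9 -2.6 0 0 0 0;0 -0.9 -2.6 0 0 0 0;0 -0.9 -2.6 0 0 0 0;0 -0.9 -2.6 0 0 0 0;0 -0.9 -2.6 0 0 0 0;0 -0.9 -2.6 0 0 0 0;0 -0.9 -2.6 0 0 0 0;0 -0.9 -2.3 0 0 0 0;0 0 0 0 0 0 0")

```text
time_s: 9.2
position: [589.3, -57.8, 120.9]
tool_rot: [0.001, 0.128, 0.992, -0.001]
wrist_force: [0.6, -1.0, -0.4]
opening: -0.1
gripper_force: 0.0
```

>>> step_arm(series="0 0 0 0 0 0 0;0 0 0 0 0 0 0;0 0 0 0 0 0 0")

```text
time_s: 9.45
position: [588.1, -52.2, 120.7]
tool_rot: [-0.0, 0.126, 0.992, 0.0]
wrist_force: [0.1, 0.2, 0.8]
opening: 0.0
gripper_force: 0.0
```

```bash
python3 -c "
from h import *
shift((588.9,-53.7),84)"
```

```text
t 9.45 pos [588.1 -52.2 120.7] tool shift cm [-0.12 -0.13  3.67] tilt [-0.001  0.001 -1.   ] F [0.09 0.23 0.84] op 0.0
```

>>> step_arm(series="0 -0.1 -0.1 1 0 0 0;0 0 0 1 0 0 0;0 0 0 1 0 0 0;0 0 0 0.5 0 0 0;0 0 0 0 0 0 0;0 0 0 0 0 0 0")

```text
time_s: 9.95
position: [588.6, -54.1, 84.8]
tool_rot: [-0.001, 0.126, 0.992, 0.0]
wrist_force: [0.8, -0.6, 0.4]
opening: 0.0
gripper_force: 0.0
```

>>> step_arm(series="0 0 0 0.2 0 0 0;0 0 0 0.2 0 0 0;0 0 0 0.2 0 0 0;0 0 0 0.2 0 0 0;0 0 0 0.2 0 0 0;0 0 0 0.2 0 0 0;0 0 0 0.2 0 0 0;0 0 0 0 0 0 0")

```text
time_s: 10.62
position: [589.3, -54.4, 71.5]
tool_rot: [-0.0, 0.127, 0.992, -0.0]
wrist_force: [0.2, -0.9, 2.3]
opening: 0.1
gripper_force: 0.5
```

>>> step_arm(series="0 0 0 0.2 0 0 0;0 0 0 0.2 0 0 0;0 0 0 0.2 0 0 0;0 0 0 0.2 0 0 0;0 0 0 0.2 0 0 0;0 0 0 0.2 0 0 0;0 0 0 0.1 0 0 0;0 0 0 0.1 0 0 0;0 0 0 0 0 0 0;0 0 0 0 0 0 0;0 0 0 0 0 0 0")

```text
time_s: 11.53
position: [589.4, -54.4, 58.1]
tool_rot: [0.0, 0.127, 0.992, -0.0]
wrist_force: [-0.6, -0.1, 4.5]
opening: 0.3
gripper_force: 2.4
```

One millimetre more to seat it, then I'll lift clear and look.

>>> step_arm(series="0 0 0 0.1 0 0 0;0 0 0 0.05 0 0 0;0 0 0 0 0 0 0;0 0 0 0 0 0 0;0 0 0 0 0 0 0;0 0 0 0 0 0 0")

```text
time_s: 12.03
position: [589.4, -54.4, 56.8]
tool_rot: [0.0, 0.127, 0.992, -0.0]
wrist_force: [-1.0, 0.3, 6.2]
opening: -0.0
gripper_force: 3.2
```

>>> step_arm(series="0 0 0 -0.4 0 0 0;0 0 0 -1 0 0 0;0 0 0 -2.5 0 0 0;0 0 0 -2.5 0 0 0;0 0 0 -3 0 0 0;0 0 0 -3 0 0 0;0 0 0 -3 0 0 0;0 0 0 -2 0 0 0;0 0 0 0 0 0 0;0 0 0 0 0 0 0;0 0 0 0 0 0 0")

```text
time_s: 12.95
position: [588.3, -54.2, 229.5]
tool_rot: [-0.001, 0.127, 0.992, 0.0]
wrist_force: [-0.3, 0.0, -0.1]
opening: -0.0
gripper_force: 0.0
```

Run:
```python
from h import *
old=load('side')['color']
for n in('top','side'): snap(n)
c=load('side'); cv2.imwrite('pics/side2.png',cv2.resize(c['color'][130:360,170:430,::-1],None,fx=2.5,fy=2.5))
```

```text
(no output)
```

View pics/side2.png

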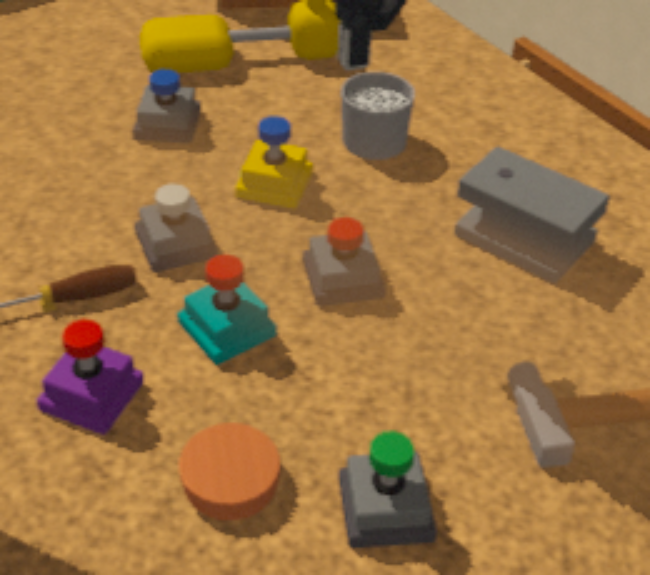

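The grey-bodied blue (165,85), white (172,200) and red (345,235) caps are down. Green (390,455) and the look-alikes are still up, and the arm is clear. Handing in.

```bash
python3 -c "
from rig import sign_off
print(sign_off())"
```

```text
the job is handed in; nothing more can be done
None
```

I pressed the white, blue and red caps down to their stops in that order, at about 6–7 N each; green was left up, nothing looked moved in the last picture, and the job is handed in (no verdict was returned).

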